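# Gauge a blind dowel bore on the sine plate and issue the dowel that fits

## Robot

A 6-joint arm with a two-finger parallel gripper is mounted at the origin on a cart in front of the work surface, level with it; the furniture and walls round the work are solid. World frame = base frame: x ahead of the robot, y to its left, z up, the work surface at z = 0. Lengths are in m, angles in degrees, forces in N, time in s.
With the tool pointing down it reaches from about 0.3 to 0.875 m from the base axis. Payload 6.4 kg.
Tool frame: the origin (TCP) lies at the very end of the fingers, on their centre line; the grasp point (between the pads) lies 19 mm behind it; z points along the fingers, y is the line along which they close (so a half turn about z gives the same grasp; the last joint's range is limited). The gripper opens to 85 mm and grips with 20 to 120 N. Pads are 22 mm wide; open, the fingers measure 114 mm over their backs; the gripper's body (76 mm by 85 mm) begins 54 mm behind the grasp point. The pads swing forward as they close: fully open they stand 13 mm farther back than shut.
Start: joints at [-77.195, 10.359, 92.074, -0, 77.567, -11.82], TCP at [0.24, -0.523, 0.194] pointing down, gripper open.
Joint ranges: [-171.53, 171.53], [-51.25, 118.39], [17.06, 147.69], [-65.23, 245.23], [0, 150.52], [-178.68, 178.68]. Speed limits (degrees/s): [147.25, 147.25, 172.46, 180, 180, 180].

## Interface

Orientations are given as a 3x3 rotation matrix whose columns are the frame's x, y, z axes.
In Python, from station import env, optics, ticket, nets gives the robot as it stands.
- The arm moves only by the tool step_arm, never from a script. Its argument "deltas" is text: rows parted by semicolons, each of 7 numbers parted by spaces: the shift along the world's x, y, z in m, then the turn, a rotation vector about the world's x, y, z in rad, then the opening, from 0 (shut) to 1 (fully open). A call has 1 to 20 rows; each row is the pose to reach, as a shift and turn from the pose commanded when the call began; what a row does not reach only later rows make up. A row lasts 1/10 s, in which the tool goes at most 50 mm and 8.59 degrees, less where a joint would pass 70% of its speed; a pose out of reach is approached as far as the arm can. A call with a gripper value outside its range is refused whole. The fingers move at their own pace and stop on an object; the grip force is fixed at half the most. Time passes only in rows, so rows that repeat a pose let the fingers close. It gives the time, the measured TCP pose, the force, the opening and the grip force at its end, in the units of the state.
- env.get_state(): the state, without advancing time (a new reading comes with each control period).
- optics.snapshot(name): name is "scene" or "top"; returns the picture (400x640x3 uint8, red, green, blue); there is no depth.
- optics.calibration(name): a dict with "K" (3x3 intrinsics, pixels), "k1" (the pictures are not rectified: a ray, as slopes to the right and down, at radius r is drawn at 1 + k1 r^2 times it, then the intrinsics apply), "eye" and "attitude" of the camera in the world. Camera axes: x right, y up, looking along -z (the intrinsics and any distortion apply to the point x, -y, -z); pixel columns grow to the right and rows downward; lengths in m; the calibration is good to about 2 mm. A picture is of the moment at which its call begins. calibration takes no time and is no camera call.
- ticket.sign_off(): hands the job in; it is judged then, once.
Trained networks look in the newest picture that a camera, given by its name, has taken for a name from the list of things; names that differ only in an ending like _2 or _b are one class to them, and where a whole thing is asked for, a point or a joint stands for the part that bears it (a point fixed in the world has none). Each returns a list of dicts, best first, with "confidence" (0 to 1); they miss things now and then, are a little off and sometimes report something else, mostly with a low value. They report only what shows in the picture. A call takes as long as a camera call.
- nets.look_for(camera, label): "at" ([x, y, z] in m, in world coordinates, good to about 4 mm: the middle of the surface that is visible of it).
- nets.regions_of(camera, label): "pixels" (400x640 bool, what is visible of it).
- nets.pinpoint(camera, label): "at" ([x, y, z] in m, in world coordinates, good to about 4 mm: a listed point, or the origin of a listed thing).
The state is a dict: "time": time; "joints": joint angles; "joint_vel": joint speeds; "joint_efforts": joint torques, N m; "tool_pos": TCP position; "tcp_rot": TCP orientation; "contact_force": force on the tool from outside, world axes, zero at the start; "torque": the same for the moment, N m; "width": finger opening in m; "gripper_force": force on a finger pad.
Only numpy, scipy, OpenCV 4.12 (cv2) and the standard library are available. Lean on these libraries where they do the work, as an engineer would, in place of code of your own. Each camera call takes 0.05 s, during which the arm holds its last target. There are 200 camera calls.

## Task

Find out how deep the blind bore in the block on the inclined sine plate is: put the depth gauge straight in until its tip rests on the bottom and the block's face has pushed its brass collar up. Then take from the black rack the one dowel that is as long as the bore is deep and lay it flat in the light-coloured tray. Leave the gauge standing in its blue stand again with the collar as the bore set it, the other dowels in the rack and everything else where it is.

Things in the scene. Friction and masses are not known exactly. Their poses are not given: they have to be found in the camera images.
- sine_plate: Fixed steel sine plate, base 150 x 104 mm, with an aluminium die block clamped on its inclined table (about 142 mm high in all). The block has dark dots at the corners of its upper face and one blind bore in the middle. Origin: centre of the base's underside, on the bench; z up, x from the low front edge (robot's side) to the high rear. The block's upper face leans 30 degrees towards -x.
- bore: The blind bore, 15 mm wide, smooth, flat floor. Origin: centre of its mouth in the die block's upper face (68 x 96 mm); z out of the hole along its axis, 30 degrees from vertical, leaning towards the robot; y level. In the sine plate's frame the mouth is at x -49, y 0, z 125 mm. Its depth from mouth to floor is 32, 44 or 56 mm, as one of the dowels, and cannot be told from outside.
- gauge: Loose depth gauge, 134 mm long, about 90 g: an 8 mm steel rod with a 5.6 mm nose, a brass collar on it, and a round black handle, 22 mm in diameter, from 80 to 134 mm above the tip, with an orange band. Origin: the tip; z along the rod to the handle. It stands in its stand with 22 mm of rod in the hole, leaning up to 5 degrees.
- gauge_tip: The gauge's nose, fixed to the rod; same origin and axes as the gauge.
- collar (a joint): The gauge's brass collar (25 mm wide, 12 mm high), sliding on the rod with about 2.5 N friction; it stays where it is pushed. In m: at 0 its lower face is 24 mm from the tip; positive is towards the handle, up to 0.042. Starts at 0 to 0.004. The face round a probed hole pushes it up: depth reached = 24 mm + this value.
- collar_face (a point): Centre of the collar's lower face, on the rod's axis.
- gauge_stand: Fixed blue square block, 66 x 66 x 30 mm on a black rubber sole, with one upright hole in the middle, 9.5 mm wide with a 2 mm chamfer, 22 mm deep: the gauge's place. Origin: centre of the underside, on the bench; the hole's floor is 8 mm above it.
- dowel_rack: Fixed black plastic plate on the green mat, steel screws in its corners, 78 (x) x 156 (y) x 14 mm, with three shallow slots along its x, 50 mm apart in y, each 60 mm long, 15 mm wide and 3.5 mm deep, a dowel lying in each. Origin: centre of the underside, on the 2 mm bench mat.
- job_tray: Fixed flat light-coloured tray, 160 (x) x 264 (y) mm, rim 15 mm high, floor 2 mm thick. Origin: centre of the underside, on the 2 mm bench mat.
- dowel_short: Loose steel pull dowel, 14 mm diameter, 32 mm long, 38 g, lying in one of the rack's three slots (any of them), its upper 10.5 mm above the rack. Origin: on its underside as it lies, halfway along, 7 mm below its axis; x along it.
- dowel_short_mid (a point): Centre of the 32 mm dowel.
- dowel_middle: Loose steel pull dowel, 14 mm diameter, 44 mm long, 53 g, lying in one of the rack's three slots (any of them), its upper 10.5 mm above the rack. Origin: on its underside as it lies, halfway along, 7 mm below its axis; x along it.
- dowel_middle_mid (a point): Centre of the 44 mm dowel.
- dowel_long: Loose steel pull dowel, 14 mm diameter, 56 mm long, 67 g, lying in one of the rack's three slots (any of them), its upper 10.5 mm above the rack. Origin: on its underside as it lies, halfway along, 7 mm below its axis; x along it.
- dowel_long_mid (a point): Centre of the 56 mm dowel.
- caliper: Bystander: loose digital caliper, 65 x 200 x 14 mm, lying left of the gauge stand and sine plate. Origin: centre of the underside.
- light_curtain_right: Fixed obstacle: yellow-striped light-curtain housing (top at 345 mm) with a grey aluminium post behind it (over 800 mm high), between the sine plate and the dowel rack. They fill, in world directions from this origin on the bench, x from -90 to +35 mm and y from 0 to +65 mm. Pass in front of it (robot's side), not through it.
- loupe: Bystander: loose black loupe, a ring 49 mm wide and 30 mm high, right of the dowel rack. Origin: centre of the base.

How it is judged (in metres and radians):
On the way:
1. With all dowels still in the rack, the gauge's nose presses on the floor of the bore while the collar bears on the block's face (contact force between gauge_tip and anything else above 0.5 N and z of gauge in the frame of bore below -0.028 m and x of gauge in the frame of bore between -0.006 and 0.006 m and y of gauge in the frame of bore between -0.006 and 0.006 m and z of collar_face in the frame of bore below 0.004 m and distance of each of dowel_short, dowel_middle, dowel_long from where it was at the start of the episode below 0.02 m), for 0.1 s.
At the end, for the whole second after the job is handed in: The collar still shows the probed depth (within 4 mm of one dowel's length) and only that dowel lies flat and still on the tray's floor; the other two are within 20 mm of their places; the gauge stands upright (within 11 degrees) in the stand's hole, its tip within 5 mm of the hole's floor (((value of joint collar between 0.004 and 0.012 m and x of dowel_short_mid in the frame of job_tray between -0.077 and 0.077 m and y of dowel_short_mid in the frame of job_tray between -0.129 and 0.129 m and z of dowel_short_mid in the frame of job_tray between 0.005 and 0.014 m and linear speed of dowel_short below 0.03 m/s and distance of each of dowel_middle, dowel_long from where it was at the start of the episode below 0.02 m) or (value of joint collar between 0.016 and 0.024 m and x of dowel_middle_mid in the frame of job_tray between -0.077 and 0.077 m and y of dowel_middle_mid in the frame of job_tray between -0.129 and 0.129 m and z of dowel_middle_mid in the frame of job_tray between 0.005 and 0.014 m and linear speed of dowel_middle below 0.03 m/s and distance of each of dowel_short, dowel_long from where it was at the start of the episode below 0.02 m) or (value of joint collar between 0.028 and 0.036 m and x of dowel_long_mid in the frame of job_tray between -0.077 and 0.077 m and y of dowel_long_mid in the frame of job_tray between -0.129 and 0.129 m and z of dowel_long_mid in the frame of job_tray between 0.005 and 0.014 m and linear speed of dowel_long below 0.03 m/s and distance of each of dowel_short, dowel_middle from where it was at the start of the episode below 0.02 m)) and horizontal distance between gauge and gauge_stand below 0.006 m and height (world z) of gauge below 0.013 m and angle between gauge's own z axis and vertical below 0.2 rad and linear speed of gauge below 0.03 m/s); the robot touches nothing.
It fails at once if A bystander (the caliper or the loupe) is shifted by more than 40 mm (distance of any of caliper, loupe from where it was at the start of the episode above 0.04 m).
It also fails if it takes over 62 s, if anything falls off the work surface, if the arm or the gripper's body presses on something with over 40 N, if the wrist force passes 120 N, or if a joint passes its speed limit or range.

## Working session

There is one attempt and no reset: what is moved stays moved. The work goes in short steps, Python scripts to look and compute and a tool call to move; the robot and the scene stay as the last step left them, time stands still between calls to the robot, and variables do not carry over. Pictures are saved under pics/ and viewed, at most 10 in all, crops included, and the job is handed in when it is done.

Besides the shell and the picture viewer there is one more tool, called after "Call:" as name(argument=value, ...), one argument or row to a line, values as JSON. step_arm: Moves the arm, as the interface text tells. Its arguments: {"type":"object","properties":{"deltas":{"type":"string"}},"required":["deltas"]}

```bash
mkdir -p pics; cat > h.py <<'E'
import numpy as np, cv2
from station import env, optics, ticket, nets
def ray(cam,u,v):
    c=optics.calibration(cam);K=np.array(c["K"]);k1=c["k1"]
    d=np.array([(u-K[0,2])/K[0,0],(v-K[1,2])/K[1,1]]);s=d.copy()
    for _ in range(20): s=d/(1+k1*(s@s))
    r=np.array(c["attitude"])@np.array([s[0],-s[1],-1.]);return np.array(c["eye"]),r/np.linalg.norm(r)
def onz(cam,u,v,z):
    e,r=ray(cam,u,v);return e+r*(z-e[2])/r[2]
def proj(cam,p):
    c=optics.calibration(cam);q=np.array(c["attitude"]).T@(np.array(p)-np.array(c["eye"]))
    s=np.array([q[0],-q[1]])/-q[2];s=s*(1+c["k1"]*(s@s));K=np.array(c["K"]);return K[:2,:2]@s+K[:2,2]
def tri(a,b):
    # a,b: (cam,u,v)
    A=np.zeros((3,3));y=np.zeros(3)
    for t in(a,b):
        e,r=ray(*t);P=np.eye(3)-np.outer(r,r);A+=P;y+=P@e
    return np.linalg.solve(A,y)
def snap(cam,name,crop=None,f=1):
    im=optics.snapshot(cam);o=im
    if crop: o=im[crop[1]:crop[3],crop[0]:crop[2]]
    if f!=1:o=cv2.resize(o,None,fx=f,fy=f,interpolation=cv2.INTER_CUBIC)
    cv2.imwrite("pics/"+name+".png",cv2.cvtColor(o,cv2.COLOR_RGB2BGR));return im
E
python3 - <<'E'
from h import *
np.set_printoptions(precision=4,suppress=True)
for c in("scene","top"):
    snap(c,c+"0");k=optics.calibration(c);print(c,np.array(k["eye"]),-np.array(k["attitude"])[:,2])
    for n in["sine_plate","bore","gauge","gauge_stand","collar_face","dowel_rack","job_tray","dowel_short","dowel_middle","dowel_long","caliper","light_curtain_right","loupe"]:
        r=nets.pinpoint(c,n);print(n,[(np.round(x["at"],4),round(x["confidence"],2)) for x in r[:2]])
print(env.get_state())
E
```

```text
scene [-0.1101  1.0431  0.7243] [ 0.4683 -0.7359 -0.489 ]
sine_plate [(array([0.5877, 0.3222, 0.0008]), 0.94)]
bore []
gauge [(array([0.3983, 0.3361, 0.0117]), 0.51)]
gauge_stand [(array([0.4035, 0.3429, 0.0007]), 0.6)]
collar_face [(array([0.4046, 0.336 , 0.0331]), 0.43)]
dowel_rack [(array([ 0.4441, -0.1571,  0.0083]), 0.59)]
job_tray []
dowel_short [(array([ 0.4465, -0.2054,  0.0102]), 0.61)]
dowel_middle [(array([ 0.4421, -0.1559,  0.0167]), 0.51)]
dowel_long [(array([ 0.4424, -0.106 ,  0.0119]), 0.6)]
caliper []
light_curtain_right []
loupe [(array([ 0.4056, -0.3172,  0.0046]), 0.49), (array([ 0.4426, -0.1561,  0.015 ]), 0.37)]
top [0.1688 0.0974 1.6713] [ 0.1946 -0.0091 -0.9808]
sine_plate [(array([ 0.5902,  0.3205, -0.0006]), 0.88)]
bore []
gauge [(array([0.405 , 0.3375, 0.0043]), 0.54), (array([ 0.4035,  0.3379, -0.0006]), 0.37)]
gauge_stand [(array([ 0.4456, -0.2085,  0.0103]), 0.69), (array([ 0.4005,  0.3373, -0.0004]), 0.61)]
collar_face [(array([0.4049, 0.338 , 0.0302]), 0.37)]
dowel_rack [(array([ 0.4437, -0.155 ,  0.0029]), 0.9), (array([ 0.4432, -0.1571,  0.0138]), 0.2
[... 229 characters left out ...]
ray([ 0.4413, -0.1079,  0.0224]), 0.39)]
caliper [(array([ 0.543 ,  0.5274, -0.0016]), 0.83)]
light_curtain_right []
loupe []
{'time': 1.4, 'joints': array([-77.1968,  10.3594,  92.0745,  -0.0015,  77.5673, -11.8215]), 'joint_vel': array([-0.0217, -0.0276,  0.0148, -0.013 , -0.0377,  0.0092]), 'joint_efforts': array([ -0.0001, -44.4839, -35.1676,  -0.0003,   0.0009,   0.    ]), 'tool_pos': array([ 0.2396, -0.5227,  0.1945]), 'tcp_rot': array([[ 0.9091,  0.4167, -0.    ],
       [ 0.4167, -0.9091,  0.    ],
       [-0.    , -0.    , -1.    ]]), 'contact_force': array([ 0.0775, -1.1409, -0.118 ]), 'torque': array([ 0.0345, -0.0088, -0.0124]), 'gripper_force': 0.0, 'width': 0.08528620889554366}
```

View pics/scene0.png

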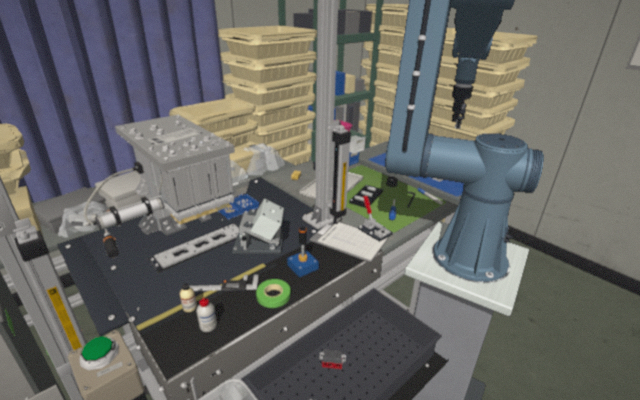

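View pics/top0.png

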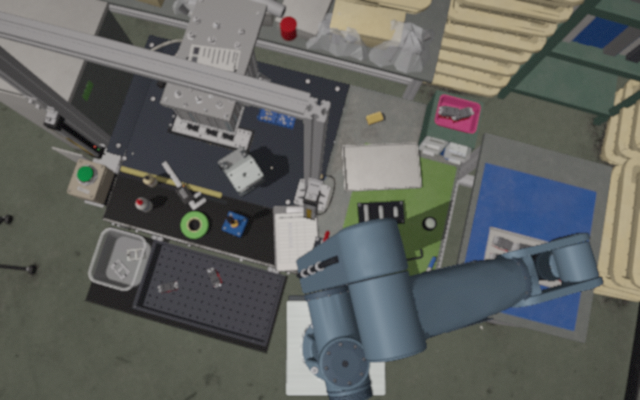

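Scene: gauge (302,240) in blue stand, sine plate (265,225), rack near (370,195–225), tray (350,185). Top: sine plate (241,172), stand (235,224), rack (381,211), tray (382,166), loupe (430,223). Next, zoomed crops for the plate's yaw, the gauge's lean and the dowels.

```bash
python3 - <<'E'
from h import *
np.set_printoptions(precision=4,suppress=True)
a=optics.snapshot("top");b=optics.snapshot("scene")
def cr(im,x,y,w,h,W,H): return cv2.resize(im[y:y+h,x:x+w],(W,H),interpolation=cv2.INTER_CUBIC)
o=np.vstack([np.hstack([cr(a,200,140,80,60,400,300),cr(a,345,190,80,60,400,300)]),np.hstack([cr(b,220,190,80,60,400,300),cr(b,280,220,60,60,200,300),cr(a,215,200,40,60,200,300)])])
cv2.imwrite("pics/z.png",o[:,:,::-1])
for cam,n in[("top","sine_plate"),("top","gauge_stand"),("top","dowel_rack"),("top","job_tray"),("scene","sine_plate"),("scene","gauge"),("scene","gauge_stand"),("top","dowel_long"),("top","dowel_short"),("top","dowel_middle"),("scene","light_curtain_right"),("top","light_curtain_right")]:
    for r in nets.regions_of(cam,n)[:2]:
        m=r["pixels"].astype(np.uint8);c=max(cv2.findContours(m,0,2)[0],key=len);print(cam,n,round(r["confidence"],2),m.sum(),cv2.minAreaRect(c))
        if n=="light_curtain_right": print(cv2.boundingRect(c))
for n in("light_curtain_right","gauge"):
  for cam in("top","scene"): print(nets.look_for(cam,n))
E
```

```text
top sine_plate 0.85 1363 ((240.73048400878906, 170.6743927001953), (43.805809020996094, 32.990169525146484), 57.094757080078125)
top gauge_stand 0.66 350 ((234.65518188476562, 224.36207580566406), (21.540658950805664, 20.98357391357422), 21.801406860351562)
top dowel_rack 0.92 736 ((380.5, 211.5), (23.0, 47.0), 90.0)
top job_tray 0.67 3506 ((381.191162109375, 165.51470947265625), (46.804107666015625, 77.8641586303711), 87.27368927001953)
scene sine_plate 0.88 2064 ((258.5821838378906, 226.2808380126953), (49.44758224487305, 53.2227668762207), 2.12109637260437)
scene gauge 0.74 222 ((302.5, 243.0), (34.0, 9.0), 90.0)
scene gauge_stand 0.72 522 ((302.4587707519531, 263.9072265625), (23.556032180786133, 29.140438079833984), 66.03751373291016)
top dowel_short 0.36 33 ((395.5, 212.0), (8.0, 3.0), 90.0)
top dowel_middle 0.18 3544 ((380.8787536621094, 165.98902893066406), (47.591552734375, 78.37799835205078), 87.0390625)
scene light_curtain_right 0.74 299 ((369.5, 191.99998474121094), (17.67766761779785, 21.92030906677246), 45.0)
(356, 185, 27, 19)
[{'at': [0.5649, 0.3111, 0.1118], 'confidence': 0.26}]
[]
[{'at': [0.4008, 0.335, 0.1259], 'confidence': 0.61}]
[{'at': [0.395, 0.3409, 0.1074], 'confidence': 0.54}]
```

View pics/z.png

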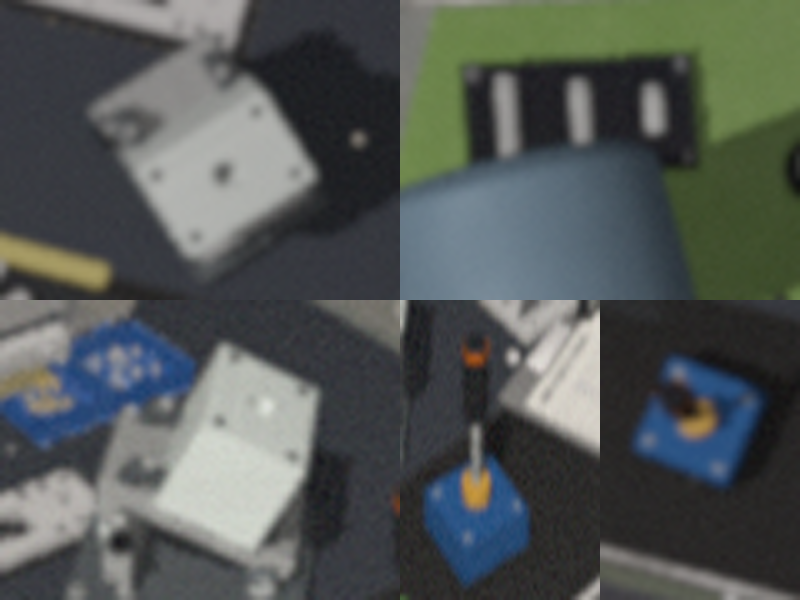

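Top crop shows the block face dots at about (251,162), (259,175), (239,187), (231,175), bore (245,175). The dowels from left to right are long, middle and short. Fitting the plate pose, stand and gauge lean.

```bash
python3 - <<'E'
from h import *
from scipy.optimize import least_squares
np.set_printoptions(precision=4,suppress=True)
T=lambda x,y:((x+.5)/5-.5+200,(y+.5)/5-.5+140)
S=lambda x,y:((x+.5)/5-.5+220,(y-300+.5)/5-.5+190)
# order: (+x,-y)?? corners as local (sx,sy)
loc=[(0,0),(1,-1),(-1,-1),(-1,1),(1,1)]
top=[T(224,173),T(257,112),T(294,174),T(197,237),T(156,175)]
sc=[S(265,407),S(312,388),S(0,0),S(0,0),S(0,0)]
# scene: top-left(236,355) top-right(312,388) bottom-right(292,456) bottom-left(219,420)
def f(p,sm,full=False):
    x,y,yaw,a,b=p;R=np.array([[np.cos(yaw),-np.sin(yaw),0],[np.sin(yaw),np.cos(yaw),0],[0,0,1]])
    m=np.array([x,y,0])+R@[-.049,0,.125]
    c,s=np.cos(np.pi/6),.5;X=R@[c,0,s];Y=R@[0,1,0]
    P=[m+X*a*i+Y*b*j for i,j in loc]
    r=np.concatenate([np.array(proj("top",q))-t for q,t in zip(P,top)]+[np.array(proj("scene",q))-t for q,t in zip(P,sm)])
    return (r,m) if full else r
import itertools
pts=[S(236,355),S(312,388),S(292,456),S(219,420)]
for k in range(4):
    sm=[S(265,407)]+[pts[(i+k)%4] for i in range(4)]
    q=least_squares(f,[.588,.321,.57,.027,.041],args=(sm,));print(k,q.cost,q.x,np.degrees(q.x[2]))
    if q.cost<30: print(f(q.x,sm,True))
# stand
C=lambda x,y:((x-600+.5)/5-.5+215,(y-300+.5)/5-.5+200)
for c in[(677,372),(750,400),(718,468),(647,440),(697,420)]: print("st",onz("top",*C(*c),.03))
s=(.404,.338)
for z in(.008,.032,.044,.088,.142): print(z,proj("top",(*s,z)),proj("scene",(*s,z)))
for u,v in[(309,219),(328,226),(346,212),(338,225)]: print("curt",onz("scene",u,v,0))
for u,v in[(300,212),(325,212),(313,212)]: print("curt top",onz("top",u,v,0))
print(proj("top",(.5,.08,.345)),proj("scene",(.5,.08,.345)))
E
```

```text
0 4.984743766532754 [0.5879 0.3189 0.5703 0.0248 0.038 ] 32.67519678830269
(array([ 1.0308,  0.7383,  0.6754,  0.2878,  0.9953,  0.7535,  0.2294,
        0.5184,  0.4576,  0.1223, -0.7091, -0.0391, -0.4268,  0.6139,
       -1.7249,  1.0658, -0.3269,  0.3758, -0.4855,  0.2464]), array([0.5466, 0.2924, 0.125 ]))
1 304.17353931961514 [0.5954 0.298  0.1152 0.0152 0.0271] 6.602692394265106
2 511.65237292238595 [ 0.5818  0.3267  0.7747 -0.002   0.0203] 44.386542054478696
3 241.14453432506187 [0.5727 0.334  1.0129 0.0116 0.0355] 58.03330083189279
st [0.4351 0.3526 0.03  ]
st [0.4163 0.3031 0.03  ]
st [0.3705 0.3232 0.03  ]
st [0.3891 0.3712 0.03  ]
st [0.4027 0.3382 0.03  ]
0.008 [234.9942 224.1407] [301.0782 265.53  ]
0.032 [233.985  223.1284] [301.0252 259.1079]
0.044 [233.4696 222.6113] [300.9983 255.8452]
0.088 [231.5151 220.6503] [300.8969 243.5769]
0.142 [228.9679 218.0939] [300.7666 227.8308]
curt [0.5385 0.1027 0.    ]
curt [0.4578 0.1023 0.    ]
curt [ 0.453  -0.0163  0.    ]
curt [0.4322 0.0767 0.    ]
curt top [0.4476 0.1185 0.    ]
curt top [0.4478 0.0331 0.    ]
curt top [0.4477 0.0741 0.    ]
[312.6047 172.6077] [323.5758 127.0195]
```

```bash
python3 - <<'E'
from h import *
a=cv2.imread("pics/top0.png");b=cv2.imread("pics/scene0.png")
def cr(im,x,y,w,h,W,H): return cv2.resize(im[y:y+h,x:x+w],(W,H),interpolation=cv2.INTER_CUBIC)
cv2.imwrite("pics/z2.png",np.hstack([cr(a,215,90,125,150,500,600),cr(b,290,110,75,150,300,600)]))
E
```

```text
(no output)
```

View pics/z2.png

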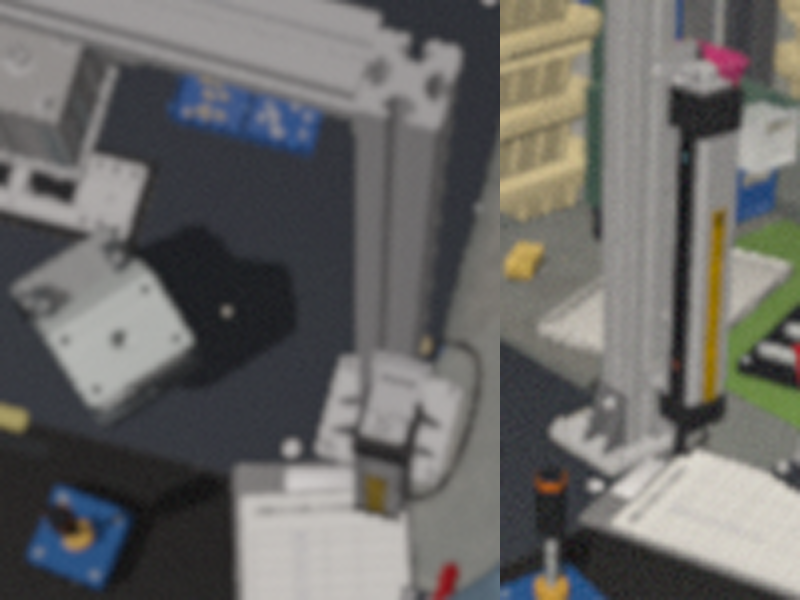

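Housing front is about x 0.42, y 0.05–0.115, so I pass at x 0.32. The plate fits with yaw 32.7°, mouth (0.547, 0.292, 0.125), and the stand is at (0.403, 0.338). The gauge is nearly upright. Moving above the gauge.

Call:
step_arm(
  deltas="0.01 0.043 0.016 0 0 0.122 1;0.02 0.083 0.026 0 0 0.244 1;0.03 0.133 0.036 0 0 0.366 1;0.04 0.178 0.046 0 0 0.488 1;0.045 0.223 0.056 0 0 0.61 1;0.05 0.268 0.056 0 0 0.732 1;0.06 0.313 0.056 0 0 0.854 1;0.065 0.358 0.056 0 0 0.976 1;0.07 0.403 0.056 0 0 1.098 1;0.075 0.448 0.056 0 0 1.22 1;0.08 0.493 0.056 0 0 1.342 1;0.08 0.538 0.056 0 0 1.464 1;0.08 0.583 0.056 0 0 1.586 1;0.075 0.628 0.056 0 0 1.712 1;0.07 0.673 0.056 0 0 1.712 1;0.08 0.718 0.056 0 0 1.712 1;0.1 0.758 0.056 0 0 1.712 1;0.12 0.793 0.056 0 0 1.712 1;0.145 0.833 0.056 0 0 1.712 1;0.163 0.861 0.056 0 0 1.712 1",
)

```text
time: 4.3
tool_pos: [0.4034, 0.3408, 0.2503]
tcp_rot: [[-0.542, 0.841, 0.0], [0.841, 0.542, 0.0], [0.0, 0.001, -1.0]]
contact_force: [1.1, 0.1, -0.4]
width: 0.0857
gripper_force: 0.0
```

Call:
step_arm(
  deltas="0 0 -0.04 0 0 0 1;0 0 -0.08 0 0 0 1;0 0 -0.115 0 0 0 1;0 0 -0.14 0 0 0 1;0 0 -0.15 0 0 0 1;0 0 -0.15 0 0 0 0;0 0 -0.15 0 0 0 0;0 0 -0.15 0 0 0 0;0 0 -0.15 0 0 0 0;0 0 -0.15 0 0 0 0;0 0 -0.15 0 0 0 0;0 0 -0.15 0 0 0 0",
)

```text
time: 5.5
tool_pos: [0.4036, 0.3388, 0.1017]
tcp_rot: [[-0.541, 0.841, 0.002], [0.841, 0.541, 0.001], [-0.0, 0.003, -1.0]]
contact_force: [0.1, -0.3, 6.6]
width: 0.0143
gripper_force: 52.7
```

```bash
python3 - <<'E'
from h import *
a=optics.snapshot("top");b=optics.snapshot("scene")
def cr(im,x,y,w,h,W,H): return cv2.resize(im[y:y+h,x:x+w],(W,H),interpolation=cv2.INTER_CUBIC)
cv2.imwrite("pics/z3.png",np.hstack([cr(b,260,190,80,100,480,600),cr(a,210,180,53,100,320,600)])[:,:,::-1])
s=env.get_state();print(s["width"],s["gripper_force"],s["contact_force"],s["torque"])
E
```

```text
0.014347662813780571 52.71376304270234 [ 0.05781029 -0.35620971  5.89742228] [-0.01662459 -0.01664287 -0.02858068]
```

View pics/z3.png

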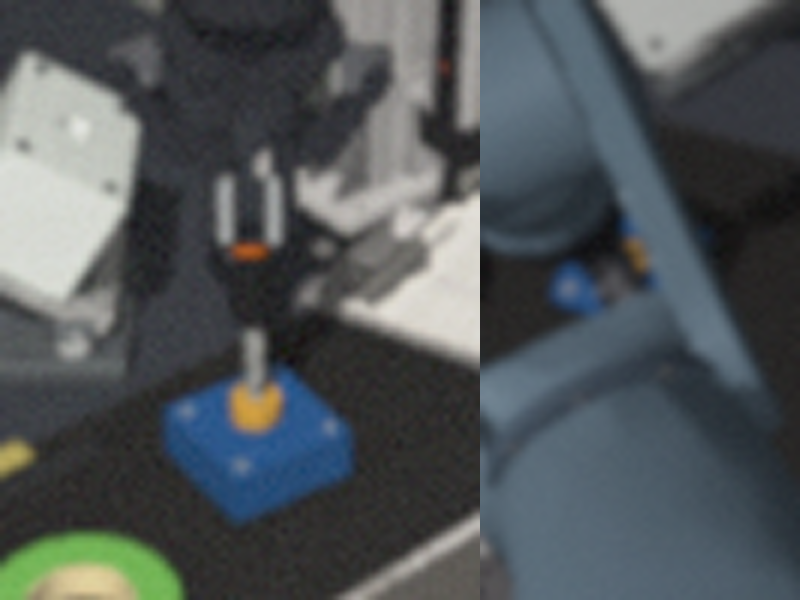

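Gauge held centrally between the fingers, with the collar (255,405) just above the stand. Lifting out.

Call:
step_arm(
  deltas="0 0 0.01 0 0 0 0;0 0 0.03 0 0 0 0;0 0 0.06 0 0 0 0;0 0 0.09 0 0 0 0;0 0 0.1 0 0 0 0;0 0 0.1 0 0 0 0",
)

```text
time: 6.2
tool_pos: [0.4034, 0.3388, 0.2021]
tcp_rot: [[-0.541, 0.841, 0.003], [0.841, 0.541, 0.001], [-0.0, 0.003, -1.0]]
contact_force: [0.7, 0.2, -1.7]
width: 0.0142
gripper_force: 50.9
```

```bash
python3 - <<'E'
from h import *
np.set_printoptions(precision=4,suppress=True)
b=optics.snapshot("scene");s=env.get_state();p=s["tool_pos"];R=s["tcp_rot"];print(p,s["width"],s["gripper_force"],s["contact_force"])
for d in(0,.0137,.0937-.03,.0937): print(d,proj("scene",p+R[:,2]*d))
im=cv2.resize(b[190:290,260:340],(640,800)[:2] if 0 else (480,600),interpolation=cv2.INTER_CUBIC)
cv2.imwrite("pics/z4.png",im[:,:,::-1])
for n in("gauge","collar_face"):print(n,nets.pinpoint("scene",n)[:1])
E
```

```text
[0.4025 0.3383 0.2003] 0.013981721140409045 50.939363241777755 [-0.2399  0.0612 -1.8252]
0 [301.0144 210.1301]
0.0137 [301.0463 214.4325]
0.0637 [301.1592 229.6676]
0.0937 [301.2244 238.472 ]
gauge [{'at': [0.4478, -0.2045, 0.0123], 'confidence': 0.58}]
collar_face [{'at': [0.402, 0.3343, 0.1326], 'confidence': 0.41}]
```

View pics/z4.png

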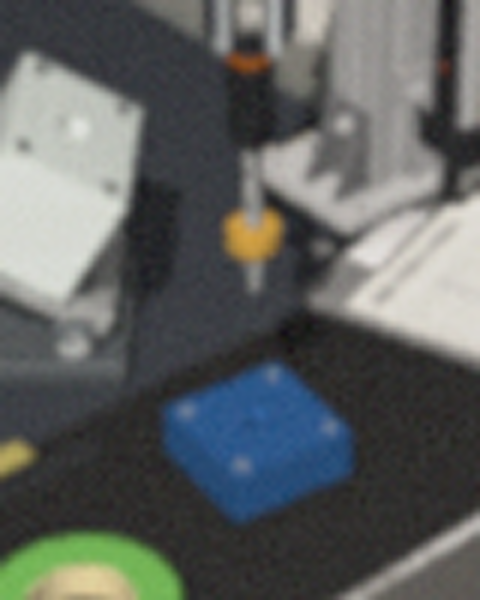

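Tip at (302.2, 238.7) against a predicted (301.2, 238.5), so the gauge sits straight in the tool. The scene camera has a bias of about +1 px, which I apply in a refit of the bore.

```bash
cat > bore.py <<'E'
from h import *
from scipy.optimize import least_squares
np.set_printoptions(precision=4,suppress=True)
T=lambda x,y:np.array(((x+.5)/5-.3-.2+200,(y+.5)/5-.5+140))
S=lambda x,y:np.array(((x+.5)/5-.5+220,(y-300+.5)/5-.5+190))
loc=[(0,0),(1,-1),(-1,-1),(-1,1),(1,1)]
top=[T(224,173),T(257,112),T(294,174),T(197,237),T(156,175)]
sc=[S(*q) for q in[(265,407),(236,355),(312,388),(292,456),(219,420)]]
sc=[sc[0]]+[sc[1],sc[2],sc[3],sc[4]]
def P(p):
    x,y,yaw,a,b=p;c,s=np.cos(yaw),np.sin(yaw);R=np.array([[c,-s,0],[s,c,0],[0,0,1]])
    m=np.array([x,y,0])+R@[-.049,0,.125];C=np.cos(np.pi/6)
    B=np.c_[R@[C,0,.5],R@[0,1,0],R@[-.5,0,C]]
    return m,B,[m+B[:,0]*a*i+B[:,1]*b*j for i,j in loc]
def fit(bias,w=1):
    def f(p):
        Q=P(p)[2];return np.concatenate([(proj("top",q)-t) for q,t in zip(Q,top)]+[w*(proj("scene",q)-(t-bias)) for q,t in zip(Q,sc)])
    r=least_squares(f,[.588,.321,.57,.027,.041]);return r
E
python3 - <<'E'
from bore import *
for b,w in((0,1),(np.array([1,.2]),1),(np.array([1.3,.2]),1),(0,0)):
    r=fit(b,w);m,B,_=P(r.x);print(w,r.cost,r.x,np.degrees(r.x[2]),m)
s=env.get_state()
r=fit(np.array([1.1,.2]));m,B,_=P(r.x);print(B)
L=.0937
for d in(.03,.012,-.03,-.056): print(d,m+B[:,2]*(d+L), m+B[:,2]*(d+L)-[.4036,.3388,.2017])
from scipy.spatial.transform import Rotation as Ro
Rt=np.c_[B[:,1],B[:,0],-B[:,2]];print(Rt,Ro.from_matrix(Rt@np.array(s["tcp_rot"]).T).as_rotvec())
E
```

```text
1 4.984743766532754 [0.5879 0.3189 0.5703 0.0248 0.038 ] 32.67519678830269 [0.5466 0.2924 0.125 ]
1 3.008426548491289 [0.5893 0.3197 0.5706 0.0248 0.038 ] 32.69365917769073 [0.5481 0.2932 0.125 ]
1 2.7063243684583265 [0.5897 0.32   0.5707 0.0248 0.038 ] 32.69874241781266 [0.5485 0.2935 0.125 ]
0 0.15855289623567312 [0.589  0.3218 0.588  0.0242 0.0375] 33.691448020799555 [0.5482 0.2947 0.125 ]
[[ 0.7288 -0.5402 -0.4208]
 [ 0.4678  0.8416 -0.2701]
 [ 0.5     0.      0.866 ]]
0.03 [0.4962 0.2599 0.2321] [ 0.0926 -0.0789  0.0304]
0.012 [0.5037 0.2648 0.2165] [ 0.1001 -0.074   0.0148]
-0.03 [0.5214 0.2761 0.1802] [ 0.1178 -0.0627 -0.0215]
-0.056 [0.5323 0.2831 0.1576] [ 0.1287 -0.0557 -0.0441]
[[-0.5402  0.7288  0.4208]
 [ 0.8416  0.4678  0.2701]
 [ 0.      0.5    -0.866 ]] [ 0.2844 -0.4434 -0.0004]
```

Call:
step_arm(
  deltas="0.005 -0.005 0.03 0.035 -0.055 0 0;0.015 -0.015 0.06 0.07 -0.11 0 0;0.03 -0.03 0.07 0.11 -0.17 0 0;0.05 -0.045 0.07 0.15 -0.23 0 0;0.065 -0.06 0.065 0.19 -0.3 0 0;0.08 -0.073 0.055 0.23 -0.36 0 0;0.087 -0.08 0.045 0.27 -0.42 0 0;0.089 -0.08 0.041 0.284 -0.443 0 0;0.096 -0.0755 0.026 0.284 -0.443 0 0;0.1007 -0.0725 0.0165 0.284 -0.443 0 0;0.1007 -0.0725 0.0165 0.284 -0.443 0 0;0.1007 -0.0725 0.0165 0.284 -0.443 0 0",
)

```text
time: 7.55
tool_pos: [0.5028, 0.266, 0.2161]
tcp_rot: [[-0.541, 0.728, 0.421], [0.841, 0.468, 0.271], [0.0, 0.501, -0.866]]
contact_force: [0.4, 0.2, -0.4]
width: 0.0139
gripper_force: 51.1
```

```bash
python3 - <<'E'
from bore import *
r=fit(np.array([1.1,.2]));m,B,_=P(r.x);m=np.array([.5482,.294,.125])
b=optics.snapshot("scene");a=optics.snapshot("top");s=env.get_state();p=s["tool_pos"];R=s["tcp_rot"];print(p,s["contact_force"],R)
t=p+R[:,2]*.0937;print("tip in bore",B.T@(t-m), "axis",B.T@R[:,2])
print("tip px scene",proj("scene",t)+[1.1,.2],"mouth",proj("scene",m)+[1.1,.2],"obs",sc[0])
def cr(im,x,y,w,h,W,H): return cv2.resize(im[y:y+h,x:x+w],(W,H),interpolation=cv2.INTER_CUBIC)
cv2.imwrite("pics/z5.png",np.hstack([cr(b,245,170,50,75,400,600),cr(a,220,145,50,75,400,600)])[:,:,::-1])
E
```

```text
[0.5034 0.266  0.2173] [ 0.5872 -1.7666 -1.352 ] [[-0.5408  0.7272  0.4228]
 [ 0.8412  0.4678  0.2713]
 [-0.0005  0.5024 -0.8646]]
tip in bore [0.0007 0.0007 0.0127] axis [ 0.0027 -0.0001 -1.    ]
tip px scene [273.9455 208.2127] mouth [272.2641 211.2234] obs [272.6 211. ]
```

View pics/z5.png

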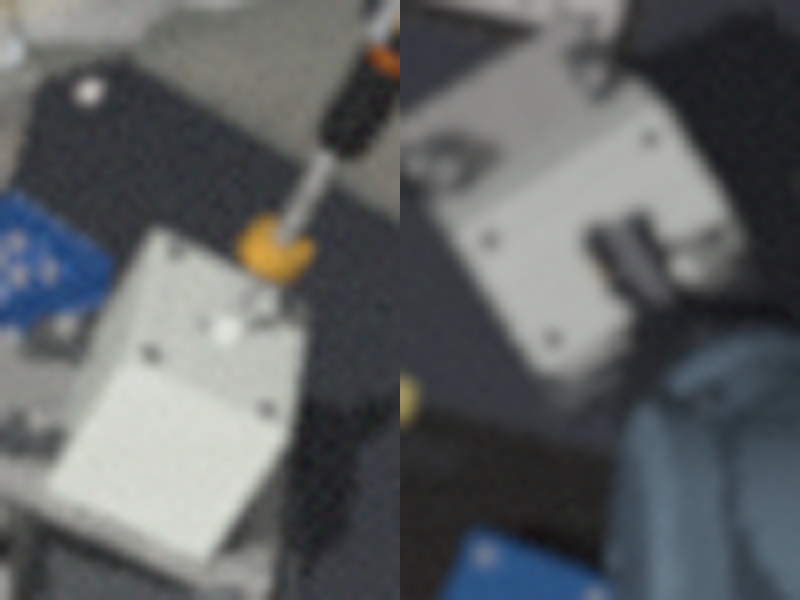

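```bash
python3 - <<'E'
from bore import *
b=optics.snapshot("scene");s=env.get_state();p=s["tool_pos"];R=s["tcp_rot"]
def org(im):
    h=cv2.cvtColor(im,cv2.COLOR_RGB2HSV);return (h[...,0]>3)&(h[...,0]<24)&(h[...,1]>130)&(h[...,2]>90)
def cents(im,x0,y0,x1,y1):
    m=np.zeros(im.shape[:2],np.uint8);m[y0:y1,x0:x1]=org(im)[y0:y1,x0:x1]
    n,l,st,c=cv2.connectedComponentsWithStats(m)
    return [(c[i],st[i,4]) for i in range(1,n) if st[i,4]>5]
print("now",cents(b,265,165,305,215))
for d in(.0937-.030,.0937-.032,.0937-.08,.0937,-.02,-.03):print(round(d,3),proj("scene",p+R[:,2]*d))
im=cv2.cvtColor(cv2.imread("pics/z4.png"),cv2.COLOR_BGR2RGB);im=cv2.resize(im,(80,100),interpolation=cv2.INTER_AREA)
print("up",[(c+[260,190],n) for c,n in cents(im,25,0,60,60)])
p0=np.array([.4025,.3383,.2003]);
for d in(.0937-.030,.0937-.032,.0937,-.02,-.03):print(round(d,3),proj("scene",p0+np.array([.003,.001,-1])*d))
# dark/bright rod columns in upright pic
a=optics.snapshot("top");print("top",cents(a,270,165,312,200) or cents(a,285,160,310,190),cents(a,235,160,265,190))
for d in(.0937-.030,.0937,-.03):print(round(d,3),proj("top",p+R[:,2]*d))
E
```

```text
now [(array([293.2727, 176.9091]), np.int32(11)), (array([278.2973, 200.8649]), np.int32(37))]
0.064 [277.4172 200.6596]
0.062 [277.7281 200.17  ]
0.014 [285.3291 188.195 ]
0.094 [272.8093 207.9188]
-0.02 [290.8326 179.5242]
-0.03 [292.4931 176.908 ]
up [(array([301.    , 199.8667]), np.int32(15)), (array([301.9615, 229.0769]), np.int32(52))]
0.064 [301.0838 229.6507]
0.062 [301.0813 229.0553]
0.094 [301.1206 238.4502]
-0.02 [300.9753 203.7421]
-0.03 [300.9616 200.5047]
top [] []
0.064 [246.7821 177.1156]
0.094 [245.2844 175.1289]
-0.03 [251.8306 183.8104]
```

Collar and band pixels fall on the predicted axis, so the tip is lined up. Inserting to about 20 mm depth.

Call:
step_arm(
  deltas="0.001 0.001 -0.004 0 0 0 0;0.003 0.0025 -0.0085 0 0 0 0;0.005 0.004 -0.013 0 0 0 0;0.007 0.005 -0.017 0 0 0 0;0.009 0.0065 -0.021 0 0 0 0;0.011 0.0075 -0.025 0 0 0 0;0.0135 0.0085 -0.029 0 0 0 0;0.0135 0.0085 -0.029 0 0 0 0;0.0135 0.0085 -0.029 0 0 0 0",
)

```text
time: 8.65
tool_pos: [0.5168, 0.2743, 0.1878]
tcp_rot: [[-0.54, 0.728, 0.422], [0.841, 0.467, 0.271], [-0.0, 0.502, -0.865]]
contact_force: [1.0, 0.1, -0.9]
width: 0.0137
gripper_force: 51.1
```

Call:
step_arm(
  deltas="0.0013 0.0008 -0.0026 0 0 0 0;0.0025 0.0016 -0.0052 0 0 0 0;0.0038 0.0024 -0.0078 0 0 0 0;0.0051 0.0032 -0.0104 0 0 0 0;0.0055 0.0035 -0.0115 0 0 0 0;0.0055 0.0035 -0.0115 0 0 0 0",
)

```text
time: 9.25
tool_pos: [0.5223, 0.2778, 0.1762]
tcp_rot: [[-0.54, 0.728, 0.423], [0.841, 0.468, 0.271], [-0.0, 0.502, -0.865]]
contact_force: [0.4, 0.0, -0.6]
width: 0.0135
gripper_force: 51.2
```

Call:
step_arm(
  deltas="0.0013 0.0008 -0.0026 0 0 0 0;0.0025 0.0016 -0.0052 0 0 0 0;0.0036 0.0023 -0.0075 0 0 0 0;0.0043 0.0028 -0.009 0 0 0 0;0.0051 0.0033 -0.0107 0 0 0 0;0.0051 0.0033 -0.0107 0 0 0 0",
)

```text
time: 9.85
tool_pos: [0.5299, 0.2815, 0.1696]
tcp_rot: [[-0.54, 0.724, 0.428], [0.841, 0.467, 0.272], [-0.003, 0.507, -0.862]]
contact_force: [-11.5, -7.4, 20.3]
width: 0.0136
gripper_force: 60.5
```

Floor contact at 44 mm, which means the middle dowel. Hold briefly, then withdraw.

Call:
step_arm(
  deltas="0 0 0 0 0 0 0;0 0 0 0 0 0 0;-0.001 -0.0007 0.0022 0 0 0 0;-0.0035 -0.0022 0.0075 0 0 0 0;-0.0085 -0.0054 0.018 0 0 0 0;-0.0145 -0.0093 0.0305 0 0 0 0;-0.021 -0.013 0.044 0 0 0 0;-0.028 -0.0175 0.058 0 0 0 0;-0.0345 -0.022 0.073 0 0 0 0;-0.0345 -0.022 0.073 0 0 0 0",
)

```text
time: 10.85
tool_pos: [0.4935, 0.259, 0.2408]
tcp_rot: [[-0.54, 0.726, 0.426], [0.842, 0.467, 0.271], [-0.002, 0.505, -0.863]]
contact_force: [0.5, 0.4, -1.5]
width: 0.0132
gripper_force: 51.0
```

```bash
cat > col.py <<'E'
from bore import *
def org(im):
    h=cv2.cvtColor(im,cv2.COLOR_RGB2HSV);return (h[...,0]>3)&(h[...,0]<24)&(h[...,1]>130)&(h[...,2]>90)
def cents(im,x0,y0,x1,y1):
    m=np.zeros(im.shape[:2],np.uint8);m[y0:y1,x0:x1]=org(im)[y0:y1,x0:x1]
    n,l,st,c=cv2.connectedComponentsWithStats(m)
    return [(c[i],st[i,4]) for i in range(1,n) if st[i,4]>5]
E
python3 - <<'E'
from col import *
b=optics.snapshot("scene");s=env.get_state();p=s["tool_pos"];R=s["tcp_rot"];print(p,s["width"],s["contact_force"])
print(cents(b,270,150,320,220))
for d in(.0937,.0937-.038,.0937-.05,.0937-.062,-.0273,-.03):print(round(d,3),proj("scene",p+R[:,2]*d)+[.75,.1])
E
```

```text
[0.4933 0.259  0.2395] 0.014062830027493003 [-0.1973 -0.5121 -0.8607]
[(array([297.2143, 169.4286]), np.int32(14)), (array([285.4286, 189.2   ]), np.int32(35))]
0.094 [277.3097 201.7977]
0.056 [283.2823 192.4122]
0.044 [285.204  189.3923]
0.032 [287.1432 186.3449]
-0.027 [296.9401 170.9485]
-0.03 [297.3992 170.227 ]
```

Collar centre is 50 mm from the tip, so the lower face reads about 44 mm. Back over the stand, upright.

Call:
step_arm(
  deltas="-0.005 0.002 0.02 -0.02 0.03 0 0;-0.015 0.01 0.03 -0.06 0.09 0 0;-0.03 0.025 0.03 -0.1 0.155 0 0;-0.045 0.04 0.025 -0.14 0.22 0 0;-0.06 0.055 0.01 -0.18 0.285 0 0;-0.075 0.07 -0.01 -0.23 0.36 0 0;-0.085 0.078 -0.025 -0.27 0.42 0 0;-0.09 0.0796 -0.038 -0.284 0.443 0 0;-0.09 0.0796 -0.038 -0.284 0.443 0 0;-0.09 0.0796 -0.05 -0.284 0.443 0 0;-0.09 0.0796 -0.06 -0.284 0.443 0 0;-0.09 0.0796 -0.06 -0.284 0.443 0 0;-0.09 0.0796 -0.06 -0.284 0.443 0 0",
)

```text
time: 12.2
tool_pos: [0.4031, 0.3383, 0.179]
tcp_rot: [[-0.54, 0.842, 0.001], [0.842, 0.54, 0.0], [-0.0, 0.001, -1.0]]
contact_force: [0.4, 0.6, -1.4]
width: 0.0139
gripper_force: 51.0
```

```bash
python3 - <<'E'
from col import *
b=optics.snapshot("scene");a=optics.snapshot("top");s=env.get_state();p=s["tool_pos"];R=s["tcp_rot"];print(p,R[:,2],s["contact_force"])
print(cents(b,285,190,320,260),"top",cents(a,222,205,250,240))
for d in(.0937,.0937-.05,-.0273,-.03):print(round(d,3),proj("scene",p+R[:,2]*d)+[.75,.1],proj("top",p+R[:,2]*d))
def cr(im,x,y,w,h,W,H): return cv2.resize(im[y:y+h,x:x+w],(W,H),interpolation=cv2.INTER_CUBIC)
cv2.imwrite("pics/z6.png",np.hstack([cr(b,275,195,50,75,400,600),cr(a,210,185,50,75,400,600)])[:,:,::-1])
E
```

```text
[0.4034 0.3386 0.1796] [ 0.0014  0.0008 -1.    ] [-0.2235 -0.1794 -0.8863]
[(array([301.5, 207.5]), np.int32(12)), (array([302.2075, 229.8302]), np.int32(53))] top []
0.094 [301.6334 244.4587] [231.3846 220.8866]
0.044 [301.5414 229.9302] [229.0426 218.5584]
-0.027 [301.4026 208.0946] [225.4519 214.9877]
-0.03 [301.3972 207.2347] [225.3087 214.8453]
```

View pics/z6.png

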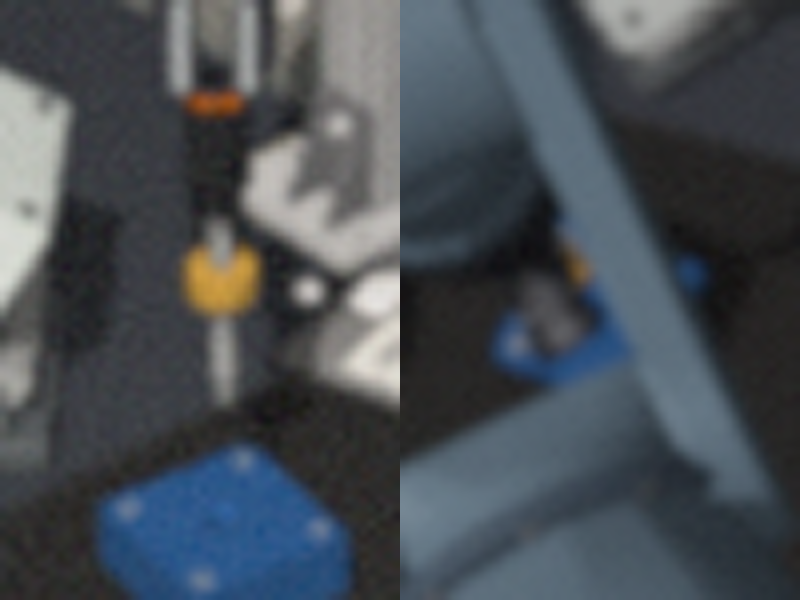

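Tip (302.8, 245.6) is directly above the hole (302.7, 259). Lowering.

Call:
step_arm(
  deltas="0 0 -0.02 0 0 0 0;0 0 -0.04 0 0 0 0;0 0 -0.05 0 0 0 0;0 0 -0.056 0 0 0 0;0 0 -0.062 0 0 0 0;0 0 -0.065 0 0 0 0;0 0 -0.065 0 0 0 0",
)

```text
time: 13.0
tool_pos: [0.403, 0.3387, 0.1139]
tcp_rot: [[-0.54, 0.841, 0.0], [0.841, 0.54, 0.0], [0.0, 0.0, -1.0]]
contact_force: [1.0, -0.8, -0.7]
width: 0.0136
gripper_force: 51.0
```

No force, so the tip is inside the hole. Going down to the floor gently.

Call:
step_arm(
  deltas="0 0 -0.003 0 0 0 0;0 0 -0.006 0 0 0 0;0 0 -0.008 0 0 0 0;0 0 -0.01 0 0 0 0;0 0 -0.0115 0 0 0 0;0 0 -0.0115 0 0 0 0",
)

```text
time: 13.6
tool_pos: [0.403, 0.3387, 0.1023]
tcp_rot: [[-0.54, 0.841, 0.0], [0.841, 0.54, 0.0], [-0.0, 0.0, -1.0]]
contact_force: [0.2, 1.0, -0.8]
width: 0.0136
gripper_force: 51.0
```

Call:
step_arm(
  deltas="0 0 -0.001 0 0 0 0;0 0 -0.002 0 0 0 0;0 0 -0.003 0 0 0 0;0 0 -0.003 0 0 0 0",
)

```text
time: 14.0
tool_pos: [0.4049, 0.3397, 0.1017]
tcp_rot: [[-0.541, 0.841, 0.004], [0.841, 0.541, 0.002], [-0.001, 0.005, -1.0]]
contact_force: [-0.8, -0.2, 10.8]
width: 0.0141
gripper_force: 55.6
```

Seated on the floor. Release and rise.

Call:
step_arm(
  deltas="0 0 0.002 0 0 0 0;0 0 0.002 0 0 0 1;0 0 0.002 0 0 0 1;0 0 0.002 0 0 0 1;0 0 0.002 0 0 0 1;0 0 0.002 0 0 0 1;0 0 0.002 0 0 0 1;0 0 0.03 0 0 0 1;0 0 0.07 0 0 0 1;0 0 0.11 0 0 0 1;0 0 0.15 0 0 0 1",
)

```text
time: 15.1
tool_pos: [0.4026, 0.3385, 0.2507]
tcp_rot: [[-0.54, 0.841, -0.0], [0.841, 0.54, -0.0], [0.0, -0.0, -1.0]]
contact_force: [0.2, 0.5, -0.1]
width: 0.0857
gripper_force: 0.0
```

```bash
python3 - <<'E'
from col import *
b=optics.snapshot("scene");s=env.get_state();print(s["tool_pos"],s["width"],s["joints"],s["time"])
print(cents(b,285,190,320,275))
q=np.array([.403,.3385,0])
for d in(.008+.05,.008+.125):print(d,proj("scene",q+[0,0,d])+[.75,.1])
for n in("dowel_middle","dowel_middle_mid","dowel_rack","dowel_long","dowel_short"):print(n,[(np.round(x["at"],4),round(x["confidence"],2)) for x in nets.pinpoint("scene",n)[:1]])
a=optics.snapshot("top")
def cr(im,x,y,w,h,W,H): return cv2.resize(im[y:y+h,x:x+w],(W,H),interpolation=cv2.INTER_CUBIC)
cv2.imwrite("pics/z7.png",np.hstack([cr(b,275,200,50,75,400,600),np.vstack([cr(a,350,185,70,52,400,300),cr(b,350,165,70,52,400,300)])])[:,:,::-1])
E
```

```text
[0.4059 0.3404 0.2587] 0.08536106999935877 [27.1331  1.2101 94.6016 -0.     83.5465 -5.5982] 15.15
[(array([301.7692, 232.4615]), np.int32(13)), (array([302.0217, 251.9783]), np.int32(46))]
0.058 [301.8957 252.3015]
0.133 [301.7241 230.8074]
dowel_middle [(array([ 0.4458, -0.1558,  0.0144]), 0.61)]
dowel_middle_mid [(array([ 0.4431, -0.1561,  0.0184]), 0.53)]
dowel_rack [(array([ 0.4447, -0.1546,  0.0084]), 0.69)]
dowel_long []
dowel_short [(array([ 0.4463, -0.1567,  0.0173]), 0.51)]
```

View pics/z7.png

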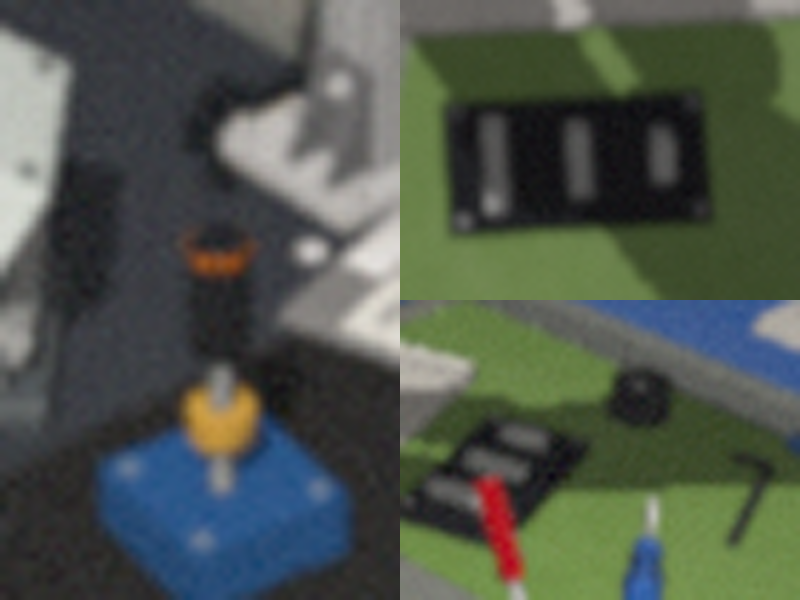

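Gauge stands with collar raised (46 px blob at the 50 mm position). The middle dowel is at about (381.5, 212.4) in the top view, long on its left and short on its right. Computing its pose.

```bash
python3 - <<'E'
from h import *
np.set_printoptions(precision=4,suppress=True)
C=lambda x,y:((x-400+.5)*70/400-.5+350,(y+.5)*52/300-.5+185)
for q in[(577,120),(583,198),(580,158)]: print("mid",onz("top",*C(*q),.0265))
for q in[(492,118),(496,212),(662,126),(662,185)]: print("oth",onz("top",*C(*q),.0265))
P=[onz("top",*C(*q),.016) for q in[(457,113),(463,220),(703,207),(693,100)]]
for p in P: print("scr",p)
print(np.mean(P,0))
for x,y in((.604,-.163),): print(onz("top",381,165.7,.002))
E
```

```text
mid [ 0.4664 -0.1537  0.0265]
mid [ 0.4203 -0.1561  0.0265]
mid [ 0.4439 -0.1549  0.0265]
oth [ 0.4675 -0.1034  0.0265]
oth [ 0.412  -0.1046  0.0265]
oth [ 0.463  -0.2041  0.0265]
oth [ 0.428  -0.203   0.0265]
scr [ 0.4724 -0.0839  0.016 ]
scr [ 0.4088 -0.0863  0.016 ]
scr [ 0.4167 -0.229   0.016 ]
scr [ 0.4805 -0.2252  0.016 ]
[ 0.4446 -0.1561  0.016 ]
[ 0.6114 -0.1628  0.002 ]
```

Call:
step_arm(
  deltas="-0.018 -0.033 0 0 0 -0.14 1;-0.043 -0.073 0 0 0 -0.28 1;-0.068 -0.113 0 0 0 -0.42 1;-0.083 -0.158 0 0 0 -0.56 0.7;-0.088 -0.203 0 0 0 -0.7 0.38;-0.088 -0.248 0 0 0 -0.84 0.38;-0.083 -0.293 0 0 0 -0.98 0.38;-0.078 -0.338 0 0 0 -1.12 0.38;-0.068 -0.378 0 0 0 -1.26 0.38;-0.048 -0.418 0 0 0 -1.4 0.38;-0.018 -0.448 0 0 0 -1.54 0.38;0.012 -0.473 0 0 0 -1.68 0.38;0.032 -0.488 -0.01 0 0 -1.82 0.38;0.0409 -0.4939 -0.03 0 0 -1.96 0.38;0.0409 -0.4939 -0.07 0 0 -2.091 0.38;0.0409 -0.4939 -0.11 0 0 -2.091 0.38;0.0409 -0.4939 -0.15 0 0 -2.091 0.38;0.0409 -0.4939 -0.18 0 0 -2.091 0.38;0.0409 -0.4939 -0.19 0 0 -2.091 0.38;0.0409 -0.4939 -0.19 0 0 -2.091 0.38",
)

```text
time: 17.45
tool_pos: [0.4421, -0.1541, 0.0573]
tcp_rot: [[0.999, 0.051, -0.004], [0.051, -0.999, 0.003], [-0.004, -0.003, -1.0]]
contact_force: [-0.3, -0.0, -0.7]
width: 0.0324
gripper_force: 0.0
```

Call:
step_arm(
  deltas="0 0 -0.01 0 0 0 0.38;0 0 -0.022 0 0 0 0.38;0 0 -0.032 0 0 0 0.38;0 0 -0.038 0 0 0 0.38;0 0 -0.041 0 0 0 0.38;0 0 -0.041 0 0 0 0.38",
)

```text
time: 18.05
tool_pos: [0.4436, -0.1551, 0.0179]
tcp_rot: [[0.999, 0.051, -0.001], [0.051, -0.999, 0.0], [-0.001, -0.0, -1.0]]
contact_force: [0.2, 0.5, -0.4]
width: 0.0328
gripper_force: 0.0
```

Call:
step_arm(
  deltas="0 0 -0.001 0 0 0 0.38;0 0 -0.001 0 0 0 0;0 0 -0.001 0 0 0 0;0 0 -0.001 0 0 0 0;0 0 -0.001 0 0 0 0;0 0 -0.001 0 0 0 0;0 0 -0.001 0 0 0 0",
)

```text
time: 18.75
tool_pos: [0.4438, -0.1552, 0.0173]
tcp_rot: [[0.999, 0.051, 0.0], [0.051, -0.999, -0.0], [0.0, 0.0, -1.0]]
contact_force: [0.2, 0.5, 0.6]
width: -0.0001
gripper_force: 0.0
```

Fingers shut on nothing. Take a picture now, then lift and take another, and view them together.

```bash
python3 - <<'E'
from h import *
b=optics.snapshot("scene");np.save("b1.npy",b)
s=env.get_state();print(s["tool_pos"],s["width"],s["contact_force"]);p=s["tool_pos"]
print(proj("scene",p),proj("scene",[.444,-.1555,.0195]))
E
```

```text
[ 0.44382892 -0.15521588  0.01730938] -0.00027813765854008767 [-0.10612733 -0.4748377   0.62531579]
[365.62569251 194.0709573 ] [365.66297223 193.54658443]
```

Call:
step_arm(
  deltas="0 0 0 0 0 0 0.38;0 0 0 0 0 0 0.38;0 0 0.01 0 0 0 0.38;0 0 0.05 0 0 0 0.38;0 0 0.09 0 0 0 0.38;0 0 0.13 0 0 0 0.38;0 0 0.13 0 0 0 0.38",
)

```text
time: 19.5
tool_pos: [0.4476, -0.1576, 0.1541]
tcp_rot: [[0.999, 0.051, 0.01], [0.051, -0.999, -0.007], [0.009, 0.007, -1.0]]
contact_force: [0.3, -0.9, 0.2]
width: 0.0324
gripper_force: 0.0
```

```bash
python3 - <<'E'
from h import *
b1=np.load("b1.npy");b=optics.snapshot("scene");a=optics.snapshot("top")
def cr(im,x,y,w,h,W,H): return cv2.resize(im[y:y+h,x:x+w],(W,H),interpolation=cv2.INTER_CUBIC)
s=env.get_state();print(s["tool_pos"],s["width"])
print(proj("scene",s["tool_pos"]))
cv2.imwrite("pics/z8.png",np.hstack([cr(b1,340,165,60,45,400,300),cr(b,340,165,60,45,400,300)])[:,:,::-1])
im=cv2.imread("pics/z8.png");im2=np.hstack([cr(b,330,120,80,60,400,300),cr(a,350,185,70,52,400,300)])[:,:,::-1]
cv2.imwrite("pics/z8.png",np.vstack([im,im2]))
for c in("scene","top"):
  for n in("dowel_middle","dowel_middle_mid","dowel_long","dowel_short"):print(c,n,[(np.round(x["at"],4),round(x["confidence"],2)) for x in nets.pinpoint(c,n)[:2]])
E
```

```text
[ 0.44462201 -0.15570785  0.14895561] 0.032299983089498004
[368.1938199  163.55733205]
scene dowel_middle [(array([ 0.4432, -0.1572,  0.0148]), 0.36)]
scene dowel_middle_mid [(array([ 0.446 , -0.1565,  0.017 ]), 0.44)]
scene dowel_long [(array([ 0.4426, -0.1065,  0.0124]), 0.44)]
scene dowel_short [(array([0.3982, 0.3369, 0.0101]), 0.72), (array([ 0.4389, -0.1038,  0.0212]), 0.54)]
top dowel_middle [(array([ 0.4476, -0.2066,  0.012 ]), 0.55), (array([0.4027, 0.3357, 0.0065]), 0.23)]
top dowel_middle_mid [(array([ 0.4467, -0.1555,  0.0014]), 0.57)]
top dowel_long []
top dowel_short [(array([ 0.4502, -0.2065,  0.013 ]), 0.41)]
```

View pics/z8.png

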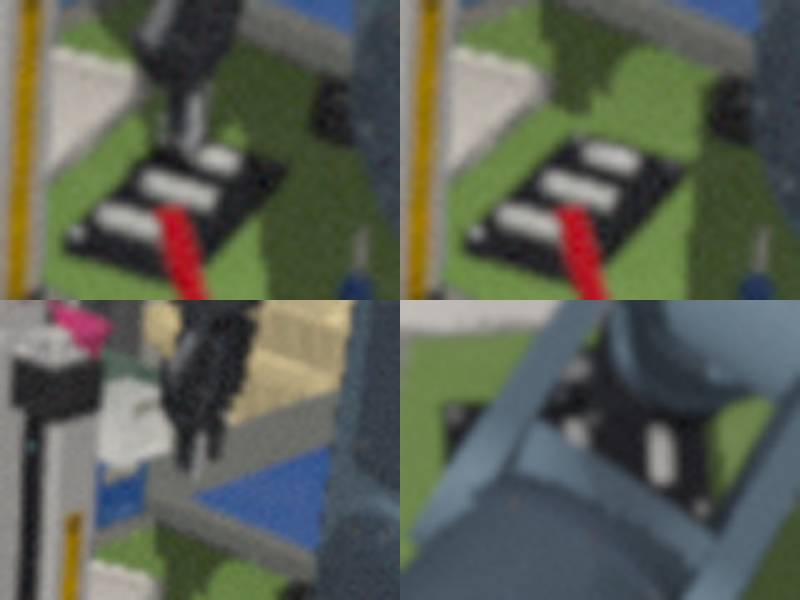

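Left picture: the shut finger ends are near (367.8, 188.3), about 6 px above the predicted TCP at (366.4, 194.1), and the dowels are untouched. Checking by image difference how far the finger ends really are from the TCP.

```bash
python3 - <<'E'
from h import *
b1=np.load("b1.npy").astype(int);b=optics.snapshot("scene").astype(int);s=env.get_state();p2=s["tool_pos"];print(p2)
d=np.abs(cv2.GaussianBlur(b1.astype(np.uint8),(3,3),0).astype(int)-cv2.GaussianBlur(b.astype(np.uint8),(3,3),0)).max(2)
print("rows 178-198, cols 358-378");print(d[178:198,358:380])
p=np.array([.4438,-.1552,.0173])
for h in(0,.01,.02,.03,.04):print(h,proj("scene",p+[0,0,h])+[.75,.1],proj("scene",p2+[0,0,h])+[.75,.1],proj("scene",p+[0,-h,0])+[.75,.1])
print(proj("scene",[.4442,-.1555,.0265])+[.75,.1],proj("scene",[.4442,-.2055,.0265])+[.75,.1])
E
```

```text
[ 0.44345298 -0.15500313  0.14662756]
rows 178-198, cols 358-378
[[ 3 11 21 21 14 11 16 26 34 32 22 21 23 15 26 46 54 56 56 56 56 56]
 [ 3 12 19 17 11  6 11 25 35 27 25 35 27 19 36 52 58 59 58 56 56 56]
 [ 6 14 22 25 19 12 12 23 31 20 36 44 26 36 48 55 59 59 58 56 56 56]
 [ 5 13 25 35 33 21 14 21 28 19 43 48 26 45 53 56 57 58 58 57 57 57]
 [ 3  8 20 37 43 31 21 29 37 26 43 47 31 49 56 56 53 52 55 58 59 59]
 [ 2  3 13 31 44 40 34 43 51 39 39 47 30 51 54 49 41 41 49 56 59 58]
 [ 1  2  7 23 40 43 39 44 50 35 39 49 26 45 46 34 23 26 39 52 56 57]
 [ 1  1  5 19 36 36 27 27 29 14 34 33 21 36 32 19 10 14 30 46 54 57]
 [ 1  1  5 18 31 29 16 10  8  5  8 13 26 25 16  7  3  8 22 41 53 56]
 [ 1  4  7 14 23 24 12  6  8 15 26 34 30 16  6  2  1  4 15 33 45 50]
 [ 3 10 15 15 17 18 12 10 16 29 39 38 23  9  2  2  1  2  8 21 30 37]
 [ 7 17 20 15 10  9  9 10 16 27 32 26 13  4  1  2  1  1  4 10 17 23]
 [ 7 14 15  7  3  3  5  6  9 14 15 12  5  1  1  1  1  1  1  6 12 18]
 [ 3  6  4  2  1  3  3  3  3  5  5  3  2  1  2  1  1  1  2  4  9 12]
 [ 2  2  1  1  3  2  2  1  1  3  2  1  2  1  1  1  1  4  5  6  8 11]
 [ 3  3  1  2  1  2  1  0  1  2  3  2  3  3  2  1  1  3  5  6  7 12]
 [ 2  3  1  2  1  1  0  1  1  1  1  1  2  3  3  2  1  2  3  5  9 21]
 [ 2  2  1  1  2  2  1  1  2  2  1  1  1  2  2  2  2  1  1  6 19 35]
 [ 1  1  1  1  1  1  2  2  2  2  2  1  1  2  1  2  2  2  2  9 27 45]
 [ 1  1  1  2  1  1  1  1  2  1  1  0  1  0  1  1  2  1  2  8 26 47]]
0 [366.38017515 194.17659781] [369.08552847 164.35370271] [366.38017515 194.17659781]
0.01 [366.57672423 191.95857759] [369.30037485 161.93327569] [367.52924177 193.1977484 ]
0.02 [366.77458535 189.72586575] [369.51672262 159.49607056] [368.66705664 192.22848737]
0.03 [366.97377182 187.47831428] [369.73458776 157.0419102 ] [369.79378457 191.26867422]
0.04 [367.17429715 185.21577314] [369.95398645 154.57061499] [370.90958717 190.31817121]
[366.50547276 192.07970675] [372.15208462 187.31776699]
```

The finger ends really sit about 20 mm behind the reported TCP. So I go lower and feel for the rack in small steps.

Call:
step_arm(
  deltas="0.0005 0 -0.04 0 0 0 0.38;0.0005 0 -0.08 0 0 0 0.38;0.0005 0 -0.115 0 0 0 0.38;0.0005 0 -0.13 0 0 0 0.38;0.0005 0 -0.138 0 0 0 0.38;0.0005 0 -0.142 0 0 0 0.38;0.0005 0 -0.143 0 0 0 0.38;0.0005 0 -0.143 0 0 0 0.38",
)

```text
time: 20.85
tool_pos: [0.4451, -0.1557, 0.0051]
tcp_rot: [[0.999, 0.051, 0.001], [0.051, -0.999, -0.001], [0.001, 0.001, -1.0]]
contact_force: [0.0, -1.0, 0.3]
width: 0.0326
gripper_force: 0.0
```

Call:
step_arm(
  deltas="0 0 -0.001 0 0 0 0.38;0 0 -0.002 0 0 0 0.38;0 0 -0.003 0 0 0 0.38;0 0 -0.003 0 0 0 0.38",
)

```text
time: 21.25
tool_pos: [0.4443, -0.1552, 0.0013]
tcp_rot: [[0.999, 0.051, 0.0], [0.051, -0.999, -0.0], [0.0, 0.0, -1.0]]
contact_force: [-0.3, 0.2, 0.5]
width: 0.0322
gripper_force: 0.0
```

Call:
step_arm(
  deltas="0 0 -0.001 0 0 0 0.38;0 0 -0.002 0 0 0 0.38;0 0 -0.003 0 0 0 0.38;0 0 -0.003 0 0 0 0.38",
)

```text
time: 21.65
tool_pos: [0.4442, -0.1551, -0.0019]
tcp_rot: [[0.999, 0.051, -0.0], [0.051, -0.999, 0.0], [-0.0, -0.0, -1.0]]
contact_force: [-0.1, -0.1, -0.7]
width: 0.0323
gripper_force: 0.0
```

Call:
step_arm(
  deltas="0 0 -0.001 0 0 0 0.38;0 0 -0.002 0 0 0 0.38;0 0 -0.002 0 0 0 0.38;0 0 -0.002 0 0 0 0.2;0 0 -0.002 0 0 0 0.1;0 0 -0.002 0 0 0 0;0 0 -0.002 0 0 0 0;0 0 -0.002 0 0 0 0;0 0 -0.002 0 0 0 0",
)

```text
time: 22.55
tool_pos: [0.4443, -0.1552, -0.0037]
tcp_rot: [[0.999, 0.051, 0.0], [0.051, -0.999, -0.0], [0.0, 0.0, -1.0]]
contact_force: [-0.5, -0.8, 0.8]
width: 0.0003
gripper_force: 0.0
```

Still shut on nothing, so the offset is over 30 mm, which fits how high on the gauge's handle the pads sat. Stepping down further.

Call:
step_arm(
  deltas="0 0 0 0 0 0 0.38;0 0 0 0 0 0 0.38;0 0 0 0 0 0 0.38;0 0 -0.002 0 0 0 0.38;0 0 -0.004 0 0 0 0.38;0 0 -0.005 0 0 0 0.38;0 0 -0.005 0 0 0 0.38",
)

```text
time: 23.25
tool_pos: [0.4441, -0.1551, -0.009]
tcp_rot: [[0.999, 0.051, -0.0], [0.051, -0.999, 0.0], [-0.0, -0.0, -1.0]]
contact_force: [0.6, -0.6, -0.8]
width: 0.0323
gripper_force: 0.0
```

```bash
python3 - <<'E'
from h import *
b=optics.snapshot("scene");np.save("b2.npy",b);s=env.get_state();p=s["tool_pos"];print(p,s["width"],s["contact_force"],s["time"])
g=cv2.cvtColor(b,cv2.COLOR_RGB2GRAY);print("cols 354..383 rows 172..201")
for v in range(172,202): print(v," ".join("%3d"%x for x in g[v,354:384]))
for h in(0,.02,.03,.04,.05):print(h,proj("scene",p+[0,0,h])+[.75,.1], proj("scene",p+[0,.016,h])+[.75,.1],proj("scene",p+[0,-.016,h])+[.75,.1])
E
```

```text
[ 0.4441711  -0.15512347 -0.00888551] 0.03274974815339535 [-0.33965602 -0.18281994 -0.33723602] 23.3
cols 354..383 rows 172..201
172 120 103  82  70  64  60  70  77  92 102  92  69  46  43  42  53  49  47  39  35  34  41  53  61  65  66  77  79  81  86
173 158 133 112  98  79  67  70  86  98 103  84  51  37  40  44  45  47  37  38  34  40  42  54  60  63  63  65  67  69  76
174 176 167 157 145 114  79  81 101 105  89  69  45  39  37  42  43  46  37  42  39  45  43  61  62  64  64  61  69  58  64
175 175 175 177 163 131  82  84  99  94  74  56  38  38  36  41  43  50  46  45  47  40  47  60  66  67  61  63  64  61  62
176 169 166 166 158 128  77  68  81  72  54  47  49  45  44  49  51  42  44  42  43  36  59  65  66  60  65  62  65  65  66
177 171 169 162 156 128  74  51  66  64  51  46  41  48  45  53  45  44  36  42  38  53  57  66  65  68  67  65  60  66  66
178 173 172 174 167 140  83  49  59  58  48  38  46  48  51  48  50  40  46  40  49  59  63  67  63  65  61  62  69  66  65
179 175 176 177 174 146  84  44  48  48  45  41  42  49  50  54  42  36  42  44  53  61  66  67  64  64
[... 2490 characters left out ...]
67  66  67
200  34  41  51  58  74  91 106 117 128 124  91  79  65  68  71  56  36  31  31  43  63  90 110 105  78  65  69  67  67  66
201  36  40  35  39  43  48  54  64  84  96  86  75  65  62  74  62  48  32  37  60  87 115 118 109  80  70  64  69  68  68
0 [365.78019725 199.89754816] [363.92931611 201.51547685] [367.60226908 198.30481348]
0.02 [366.16719506 195.52298621] [364.30713312 197.11679305] [367.9981174  193.95415712]
0.03 [366.36262052 193.31409517] [364.49793717 194.8955501 ] [368.19799703 191.75750425]
0.04 [366.55934764 191.09060499] [364.69002204 192.65950989] [368.39919771 189.5464465 ]
0.05 [366.75738961 188.85236891] [364.88340082 190.4085225 ] [368.60173272 187.32084021]
```

The fingertips still look about 35–45 mm above the reported TCP, clear of the dowel. Continuing down in checked steps.

Call:
step_arm(
  deltas="0 0 -0.002 0 0 0 0.38;0 0 -0.004 0 0 0 0.38;0 0 -0.006 0 0 0 0.38;0 0 -0.006 0 0 0 0.38",
)

```text
time: 23.7
tool_pos: [0.444, -0.155, -0.0151]
tcp_rot: [[0.999, 0.051, -0.001], [0.051, -0.999, 0.0], [-0.001, -0.0, -1.0]]
contact_force: [-0.2, -0.3, 1.0]
width: 0.0327
gripper_force: 0.0
```

Call:
step_arm(
  deltas="0 0 0 0 0 0 0.2;0 0 0 0 0 0 0.1;0 0 0 0 0 0 0;0 0 0 0 0 0 0;0 0 0 0 0 0 0;0 0 0 0 0 0 0",
)

```text
time: 24.3
tool_pos: [0.4444, -0.1553, -0.0145]
tcp_rot: [[0.999, 0.051, 0.0], [0.051, -0.999, -0.0], [0.0, 0.0, -1.0]]
contact_force: [-2.3, 1.1, 5.7]
width: 0.0083
gripper_force: 55.8
```

Now it pinches only the dowel's crown (8 mm chord), so the real finger end is about 40 mm behind the TCP. Open and go 7 mm lower.

Call:
step_arm(
  deltas="0 0 0 0 0 0 0.38;0 0 0 0 0 0 0.38;0 0 0 0 0 0 0.38;0 0 -0.002 0 0 0 0.38;0 0 -0.004 0 0 0 0.38;0 0 -0.006 0 0 0 0.38;0 0 -0.007 0 0 0 0.38;0 0 -0.007 0 0 0 0.38",
)

```text
time: 25.1
tool_pos: [0.4442, -0.1552, -0.0212]
tcp_rot: [[0.999, 0.051, -0.001], [0.051, -0.999, 0.0], [-0.001, -0.0, -1.0]]
contact_force: [-3.9, 2.4, 10.2]
width: 0.0327
gripper_force: 5.2
```

Call:
step_arm(
  deltas="0 0 0 0 0 0 0.2;0 0 0 0 0 0 0.1;0 0 0 0 0 0 0;0 0 0 0 0 0 0;0 0 0 0 0 0 0;0 0 0 0 0 0 0",
)

```text
time: 25.7
tool_pos: [0.446, -0.1562, -0.02]
tcp_rot: [[0.999, 0.051, 0.003], [0.051, -0.999, -0.002], [0.003, 0.002, -1.0]]
contact_force: [-1.7, 2.6, 15.6]
width: 0.0115
gripper_force: 61.0
```

Call:
step_arm(
  deltas="0 0 0.002 0 0 0 0;0 0 0.004 0 0 0 0;0 0 0.008 0 0 0 0;0 0 0.014 0 0 0 0;0 0 0.02 0 0 0 0;0 0 0.02 0 0 0 0",
)

```text
time: 26.3
tool_pos: [0.4451, -0.1557, -0.0007]
tcp_rot: [[0.999, 0.051, 0.002], [0.051, -0.999, -0.001], [0.002, 0.001, -1.0]]
contact_force: [-0.4, -0.9, -1.5]
width: 0.0113
gripper_force: 58.6
```

```bash
python3 - <<'E'
from h import *
b=optics.snapshot("scene");np.save("b3.npy",b);s=env.get_state();p=s["tool_pos"];print(p,s["width"],s["gripper_force"],s["contact_force"],s["time"])
g=cv2.cvtColor(b,cv2.COLOR_RGB2GRAY);print("cols 354..379 rows 176..201")
for v in range(176,200): print(v," ".join("%3d"%x for x in g[v,354:380]))
for q in([.444,-.155,.0195],[.444,-.155,.0395],[.422,-.156,.0395],[.466,-.154,.0395]):print(q,proj("scene",q)+[.75,.1])
for n in("dowel_middle_mid",):print(nets.pinpoint("scene",n)[:2])
E
```

```text
[ 0.44475816 -0.15552187 -0.00111486] 0.011416125141645528 58.562530875205994 [-0.56886614  0.61632552 -0.75226451] 26.35
cols 354..379 rows 176..201
176 166 170 166 168 152 101  60  57  56  46  35  46  46  49  47  47  48  41  36  46  55  62  64  68  65  60
177 171 170 165 163 150 111  62  42  45  40  35  41  39  41  50  55  46  36  47  54  60  64  61  63  65  63
178 171 175 173 169 154 118  64  39  39  38  30  30  38  45  44  44  41  42  50  58  65  67  68  65  63  62
179 179 177 178 173 155 115  67  38  34  33  37  37  39  43  44  45  41  52  56  68  67  63  63  64  65  67
180 178 181 178 164 139 101  69  42  34  34  34  33  39  42  48  48  55  63  64  62  63  67  66  68  67  65
181 180 178 165 145 119  89  67  52  46  37  34  28  37  42  43  49  66  73  70  64  69  70  65  66  68  66
182 177 168 143 118 106  95  71  55  52  56  40  31  37  47  50  54  64  73  73  65  66  65  63  65  69  63
183 164 142 121 104 108  99  79  66  64  63  38  33  42  63  84  68  63  73  67  65  67  67  65  65  68  65
184 142 124 111 110 112 113  93  73  65  61  48  34  49  86 107  76  66  69  71  68  7
[... 1152 characters left out ...]
6  73  60  47  39  40  34  36  44  45  29  35  35  34  47
196 103 138 147 152 146 132 106  88  78  74  75  85  79  73  45  42  39  45  35  41  38  30  35  38  40  61
197 102 145 166 171 171 169 158 149 136 109  83  69  70  73  52  37  36  38  40  35  33  38  35  47  58  68
198  81 116 137 157 164 168 172 177 167 140  98  74  67  70  66  45  40  40  37  31  38  40  60  74  69  70
199  53  73  92 112 124 134 156 163 165 149 102  73  74  78  66  57  39  29  34  33  40  61  94  94  73  66
[0.444, -0.155, 0.0195] [366.35519899 193.69567519]
[0.444, -0.155, 0.0395] [366.74974988 189.238349  ]
[0.422, -0.156, 0.0395] [371.88397711 190.65358431]
[0.466, -0.154, 0.0395] [361.68179868 187.8413542 ]
[]
```

Dowel is held: it moved up 4.4 px and its slot is empty. Carry it to the tray centre.

Call:
step_arm(
  deltas="0 0 0.03 0 0 0 0;0 0 0.065 0 0 0 0;0.02 -0.001 0.08 0 0 0 0;0.05 -0.003 0.08 0 0 0 0;0.085 -0.005 0.08 0 0 0 0;0.12 -0.007 0.08 0 0 0 0;0.145 -0.0075 0.075 0 0 0 0;0.159 -0.0075 0.06 0 0 0 0;0.159 -0.0075 0.035 0 0 0 0;0.159 -0.0075 0.015 0 0 0 0;0.159 -0.0075 0 0 0 0 0;0.159 -0.0075 -0.01 0 0 0 0;0.159 -0.0075 -0.017 0 0 0 0;0.159 -0.0075 -0.021 0 0 0 0;0.159 -0.0075 -0.021 0 0 0 0",
)

```text
time: 27.9
tool_pos: [0.6034, -0.1628, -0.0227]
tcp_rot: [[0.999, 0.051, 0.0], [0.051, -0.999, -0.0], [0.0, 0.0, -1.0]]
contact_force: [-0.6, -0.2, -1.2]
width: 0.0112
gripper_force: 58.7
```

Lower gently to contact.

Call:
step_arm(
  deltas="0 0 -0.002 0 0 0 0;0 0 -0.004 0 0 0 0;0 0 -0.005 0 0 0 0;0 0 -0.006 0 0 0 0;0 0 -0.006 0 0 0 0",
)

```text
time: 28.4
tool_pos: [0.6035, -0.1628, -0.028]
tcp_rot: [[0.999, 0.051, 0.0], [0.051, -0.999, -0.0], [0.0, 0.0, -1.0]]
contact_force: [-1.7, 0.4, 3.9]
width: 0.0112
gripper_force: 59.1
```

Floor contact (about 5 N). Release, rise, and check.

Call:
step_arm(
  deltas="0 0 0.0005 0 0 0 0.2;0 0 0.0005 0 0 0 0.38;0 0 0.0005 0 0 0 0.5;0 0 0.0005 0 0 0 0.5;0 0 0.02 0 0 0 0.5;0 0 0.06 0 0 0 0.5;0 0 0.11 0 0 0 0.5;0 0 0.16 0 0 0 0.5;0 0 0.2 0 0 0 0.5;-0.04 -0.04 0.23 0 0 0 0.5;-0.08 -0.08 0.23 0 0 0 0.5;-0.12 -0.12 0.23 0 0 0 0.5;-0.16 -0.16 0.23 0 0 0 0.5;-0.2 -0.2 0.23 0 0 0 0.5;-0.23 -0.24 0.23 0 0 0 0.5;-0.23 -0.24 0.23 0 0 0 0.5;-0.23 -0.24 0.23 0 0 0 0.5",
)

```text
time: 30.1
tool_pos: [0.3702, -0.4063, 0.2014]
tcp_rot: [[0.999, 0.045, -0.001], [0.045, -0.999, -0.002], [-0.001, 0.001, -1.0]]
contact_force: [0.6, 0.6, 0.1]
width: 0.0422
gripper_force: 0.0
```

```bash
python3 - <<'E'
from col import *
b=optics.snapshot("scene");a=optics.snapshot("top");s=env.get_state();print(s["tool_pos"],s["width"],s["contact_force"],s["time"])
for c in("scene","top"):
  for n in("dowel_middle_mid","dowel_long","dowel_short","gauge","loupe","caliper"):print(c,n,[(np.round(x["at"],4),round(x["confidence"],2)) for x in nets.pinpoint(c,n)[:2]])
u,v=np.round(proj("top",[.6035,-.1628,.018])).astype(int);print(u,v)
g=cv2.cvtColor(a,cv2.COLOR_RGB2GRAY)
for r in range(v-10,v+11): print(r," ".join("%3d"%x for x in g[r,u-12:u+13]))
u,v=np.round(proj("top",[.444,-.1555,.02])).astype(int);print("rack",u,v)
for r in range(v-9,v+10,2): print(r," ".join("%3d"%x for x in g[r,u-22:u+23:2]))
print(cents(b,285,190,320,275))
E
```

```text
[ 0.3728 -0.403   0.2012] 0.04271901283885939 [-0.0637 -0.7582 -0.2087] 30.2
scene dowel_middle_mid []
scene dowel_long [(array([ 0.4421, -0.1108,  0.0131]), 0.42)]
scene dowel_short [(array([ 0.4489, -0.2081,  0.0101]), 0.41)]
scene gauge [(array([0.3993, 0.3355, 0.0102]), 0.52)]
scene loupe []
scene caliper [(array([0.5464, 0.5255, 0.0018]), 0.62)]
top dowel_middle_mid [(array([ 0.5978, -0.1611,  0.0088]), 0.39)]
top dowel_long [(array([ 0.4398, -0.1056,  0.0125]), 0.62)]
top dowel_short [(array([ 0.4451, -0.206 ,  0.0137]), 0.42), (array([ 0.4088, -0.3201,  0.0022]), 0.37)]
top gauge [(array([0.4041, 0.3386, 0.006 ]), 0.44), (array([ 0.4428, -0.2064,  0.0163]), 0.35)]
top loupe [(array([ 0.6064, -0.1605,  0.0036]), 0.65), (array([ 0.3998,  0.339 , -0.0011]), 0.59)]
top caliper [(array([ 0.5445,  0.5249, -0.0029]), 0.87), (array([ 0.4094, -0.3195,  0.0026]), 0.28)]
382 167
157 174 174 174 175 173 173 172 172 172 172 172 173 172 172 172 172 172 173 173 173 172 171 171 169 169
158 174 174 175 175 174 174 174 172 174 173 172 173 174 174 173 173 173 173 173 172 172 171 171 170 170
159 
[... 2335 characters left out ...]
4  35  32  95 151 101  35  34  49
211  39  33  71 147 129  46  32  34  34  33  30  35  34  37  35  33  32  99 160 116  37  31  49
213  40  33  62 144 132  52  33  32  35  34  30  31  33  34  32  34  34  96 162 119  39  36  46
215  42  35  54 141 135  53  33  32  35  35  27  32  33  33  35  33  36  81 151 114  39  34  43
217  46  33  49 138 138  62  34  36  34  34  30  32  33  31  32  35  33  46  72  54  34  32  41
219  49  33  44 139 142  68  31  36  34  32  28  36  32  35  34  35  34  33  33  31  27  31  38
221  57  58  43 111 114  58  33  36  35  36  30  34  32  34  34  33  34  33  27  20  20  41  51
[(array([302.375 , 232.4375]), np.int32(16)), (array([302.5625, 251.9583]), np.int32(48))]
```

The dowel lies in the tray, about 14 px long, with its shadow beside it. The other two are in their slots, the middle slot is empty, and the gauge stands in its stand with the collar where the bore set it. Handing in.

```bash
python3 -c "
from station import ticket
print(ticket.sign_off())"
```

```text
the job is handed in; nothing more can be done
None
```

The bore measured 44 mm deep, so the 44 mm dowel now lies flat in the tray; the gauge is back in its stand with its collar at about 44 mm, the other two dowels are still in the rack, and the job is handed in (no verdict was returned).

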